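Tip the grate into the filings box

ROBOT

A 7-joint arm with a two-finger parallel gripper is mounted at the origin on a cart in front of the work surface, level with it; the furniture and walls round the work are solid. World frame = base frame: x ahead of the robot, y to its left, z up, the work surface at z = 0. Lengths are in m, angles in rad, forces in N, time in s.
With the tool pointing down it reaches from about 0.4 to 0.875 m from the base axis. Payload 19.3 kg.
Tool frame: the origin (TCP) lies at the very end of the fingers, on their centre line; the grasp point (between the pads) lies 19 mm behind it (env.tcp_to_grasp is the distance from the TCP to the grasp point, in m); z points along the fingers, y is the line along which they close (so a half turn about z gives the same grasp; the last joint's range is limited). The gripper opens to 85 mm and grips with 20 to 120 N. Pads are 22 mm wide; open, the fingers measure 114 mm over their backs; the gripper's body (76 mm by 85 mm) begins 54 mm behind the grasp point. The pads swing forward as they close: fully open they stand 13 mm farther back than shut.
Start: joints at [1.233, 0.521, -0.036, 1.599, 0.021, 1.021, -0.113], TCP at [0.165, -0.603, 0.231] pointing down, gripper open.
Joint ranges: [-2.91, 2.91], [-0.3, 2.13], [-1.5, 1.42], [0.17, 2.43], [-1.26, 4.41], [0.16, 1.93], [-2.52, 2.52]. Speed limits (rad/s): [1.89, 1.89, 2.39, 2.39, 3.01, 3.01, 3.01].

INTERFACE

Orientations are given as a unit quaternion [x, y, z, w].
In Python, from bench import env gives the robot as it stands.
- The arm moves only by the shell command python3 -m crank 'ROWS' [OPENING]. ROWS is JSON, a list of rows, each a list of 4 numbers: the shift along the tool's x, y, z in mm, then the turn about the tool's z in degrees. A call has 1 to 12 rows; each row is the pose to reach, as a shift and turn from the pose commanded when the call began, along the tool's axes at that moment; what a row does not reach only later rows make up. A row lasts 1/12 s, in which the tool goes at most 41.7 mm and 7.16 degrees, less where a joint would pass 70% of its speed; a pose out of reach is approached as far as the arm can. A call with a gripper value outside its range is refused whole. OPENING is the opening, from 0 (shut) to 1 (fully open), set as the call begins (- or left out, the last holds). The fingers move at their own pace and stop on an object; the grip force is fixed at half the most. Time passes only in rows, so rows that repeat a pose let the fingers close. It gives the time, the measured TCP pose, the force, the opening and the grip force at its end, in the units of the state.
- env.state(): the state, without advancing time (a new reading comes with each control period).
- env.read_camera(name): name is "scene" or "top" or "wrist"; returns a dict with "color" (384x512x3 uint8, blue, green, red), "z_map" (384x512 float32, m along the optical axis (not along the pixel's ray), 0 where there is no reading), "fx", "fy", "cx", "cy" (pixels), "k1" (the pictures are not rectified: a ray, as slopes to the right and down, at radius r is drawn at 1 + k1 r^2 times it, then the intrinsics apply), "pose" (4x4, takes a point from camera to world coordinates); the wrist camera has in their place "tool_from_camera" (4x4, takes a point from camera to tool coordinates, whose origin is the TCP and whose axes are the flange's). Camera axes: x right, y down, z forward; pixel columns grow to the right and rows downward; lengths in m; the calibration is good to about 2 mm. A picture is of the moment at which its call begins: read the wrist's pose just before it.
- env.sign_off(): hands the job in; it is judged then, once.
The state is a dict: "time_s": time; "joint_positions": joint angles; "qvel": joint speeds; "joint_efforts": joint torques, N m; "ee_pos": TCP position; "eef_rot": TCP orientation; "force": force on the tool from outside, world axes, zero at the start; "wrist_torque": the same for the moment, N m; "width": finger opening in m; "gripper_force": force on a finger pad.
Only numpy, scipy, OpenCV 4.12 (cv2) and the standard library are available. Lean on these libraries where they do the work, as an engineer would, in place of code of your own. Each camera call takes 0.05 s, during which the arm holds its last target. There are 200 camera calls.

TASK

Fit the loose steel grate into the filings box. First lift off the tweezers that lie across the box and lay them on the bench beside it; then take the grate, the plate with the pull handle, out of the rack and, as it is wider than the opening, tip it in, handle side up, with one long edge under the deep flange, let it down flat on the ledges inside, and slide it fully home against the wall under the shallow flange, so that both flanges hold it. Leave the other two plates in the rack and everything else on the bench as it is.

Things in the scene. Friction and masses are not known exactly. Their poses are not given: they have to be found in the camera images.
- grate: Steel grate of bars, the only plate with a handle: 92 mm wide (its x), 108 mm long (its y), 9 mm thick, 0.25-0.4 kg. Origin: centre of its underside; z points out of the face with the handle. Starts in one of the rack's 3 slots (varies), upright on a long edge, z level along the rack's x; its top edge, 104 mm above the bench, can be pinched across the 9 mm.
- grate_edge_p (a point): Middle of the grate's long edge at +x (46 mm from its origin), on its underside; in the rack this edge is the lower one.
- grate_edge_n (a point): Middle of the grate's long edge at -x, on its underside; in the rack this edge is the upper one.
- filings_box: Fixed grey sheet-steel box with open top, 120 (its x) by 128 mm (its y), 52 mm high, walls 4 mm, a low lug on each y side, 15 mm out. Origin: centre of its foot on the bench; z up, x from the shallow-flange side to the deep-flange side (to the robot's left). Inside 112 mm in x, 120 mm in y. Along each end wall (y = +-60) a ledge 16 mm wide, top 24 mm high, carries the grate.
- rack: Fixed wooden rack, base 146 (its x) by 112 (its y) by 12 mm; origin: centre of its foot on the bench, z up, x along its row (to the robot's left). Slots at x = -50, 0, +50 mm, each 12 mm wide between upright 8 mm dowels at y = +-36 mm, tops 47 mm above the bench; one plate stands in each.
- saw_board: Wooden board with a saw slot, 82 by 100 by 9 mm, no handle, upright in the rack; stays there. Origin: centre of one face.
- flat_plate: Plain steel plate, 78 by 96 by 9 mm, no handle, upright in the rack; stays there. Origin: centre of one face.
- wax_block: Bystander: green wax block 34x62x22 mm; leave it alone.
- brush_brass: Bystander: wooden-handled brass brush 12x125x12 mm; leave it alone.
- steel_block: Bystander: polished steel block 50x50x18 mm; leave it alone.
- hinged_tin: Bystander: red hinged tin 64x96x20 mm; leave it alone.
- file_flat: Bystander: needle file with a wooden handle, 160 mm long; leave it alone.
- vial_1: Bystander: clear capped vial, 34 mm across and high; leave it alone.
- grate_handle (a point): Top of the grate's fixed pull handle: an upright loop of 8 mm steel rod, 48 mm wide along the grate's y, in the middle of its upper face, this point 43 mm from the underside. Let go at a slant with one edge under the deep flange, the grate stays propped on the shallow flange at about 0.37 rad, its upper edge overhanging that flange; pushed on towards the deep flange it slides and drops flat.
- tweezers: Steel tweezers, 16 mm wide (its x), 125 mm long (its y), 9 mm thick, 20 g; origin: centre of the underside, z up. They start lying across the opening on the box's two flanges (underside 52 mm above the bench); pinch them across the 16 mm near the middle.
- box_opening (a point): Centre of the box's opening, level with the flange tops (52 mm), at x = -9 mm of the box. The opening is 66 mm in x, from -42 to +24 mm, between two in-turned flanges 4 mm thick (underside 48 mm): the shallow one reaches 14 mm in from its wall, the deep one 32 mm. With one long edge against the deep wall (grate centre at x = +10) the other clears the shallow flange by 6 mm.
- box_home (a point): Where the grate's origin belongs: level with the ledge tops, at x = -10 mm of the box; the grate then touches the wall under the shallow flange and lies 14 mm under that flange and 12 mm under the deep one.
- bench_vice: Fixed bench vice between the box and the rack, an obstacle 100 mm high, within 80 mm of its origin at the bench; leave it alone.

How it is judged:
On the way, in this order (a step that is already met when the one before it is completed fails the run):
1. the tweezers are off the box and on the bench (height (world z) of tweezers below 0.012 m and horizontal distance between tweezers and filings_box above 0.07 m), for 0.1 s.
2. the grate, handle side up and tilted, has a long edge inside the box, under the deep flange (((x of grate_edge_p in the frame of filings_box between 0.026 and 0.058 m and y of grate_edge_p in the frame of filings_box between -0.06 and 0.06 m and z of grate_edge_p in the frame of filings_box between 0 and 0.046 m) or (x of grate_edge_n in the frame of filings_box between 0.026 and 0.058 m and y of grate_edge_n in the frame of filings_box between -0.06 and 0.06 m and z of grate_edge_n in the frame of filings_box between 0 and 0.046 m)) and angle between grate's own z axis and vertical between 0.1 and 1.5 rad), for 0.05 s.
3. the grate lies flat on the ledges inside the box (z of grate in the frame of filings_box between 0.02 and 0.0275 m and y of grate in the frame of filings_box between -0.012 and 0.012 m and angle between grate's own z axis and vertical below 0.06 rad), for 0.1 s.
At the end, for the whole second after the job is handed in: The grate lies at rest on the ledges in the box, handle up, level within 0.06 rad, its long edge within 4.5 mm of the wall under the shallow flange, so that both edges are covered; the tweezers lie at rest on the bench outside the box (all of step 1 and all of step 3 and x of grate in the frame of filings_box between -0.016 and -0.0055 m and angle between the x axis of grate and the x axis of filings_box, either way round below 0.12 rad and linear speed of each of grate, tweezers below 0.01 m/s); the robot touches nothing.
It fails at once if one of the other two plates is moved by more than 30 mm or pulled out of the rack (distance of any of saw_board, flat_plate from where it was at the start of the episode above 0.03 m).
It fails at once if a bystander on the bench is moved by more than 30 mm (distance of any of wax_block, brush_brass, steel_block, hinged_tin, file_flat, vial_1 from where it was at the start of the episode above 0.03 m).
It also fails if it takes over 58 s, if anything falls off the work surface, if the arm or the gripper's body presses on something with over 40 N, if the wrist force passes 120 N, or if a joint passes its speed limit or range.

## Working session

There is one attempt and no reset: what is moved stays moved. The work goes in short steps, Python scripts to look and compute and a shell command to move; the robot and the scene stay as the last step left them, time stands still between calls to the robot, and variables do not carry over. Pictures are saved under pics/ and viewed, at most 13 in all, crops included, and the job is handed in when it is done.

```bash
mkdir -p pics; ls
cat > h.py <<'E'
from bench import env
import numpy as np, cv2
from scipy.spatial.transform import Rotation as R
def save(n,c): cv2.imwrite(f'pics/{n}.png',c['color'])
def pts(c,pose):
    h,w=c['z_map'].shape
    K=np.array([[c['fx'],0,c['cx']],[0,c['fy'],c['cy']],[0,0,1.]])
    uv=np.stack(np.meshgrid(np.arange(w),np.arange(h)),-1).reshape(-1,1,2).astype(float)
    n=cv2.undistortPoints(uv,K,np.array([c['k1'],0,0,0.])).reshape(h,w,2)
    P=np.dstack([n,np.ones((h,w))])*c['z_map'][...,None]
    return P@pose[:3,:3].T+pose[:3,3]
def toolpose():
    s=env.state();T=np.eye(4);T[:3,:3]=R.from_quat(s['eef_rot']).as_matrix();T[:3,3]=s['ee_pos'];return T
E
python3 - <<'E'
from h import *
s=env.state();print(s);print(env.tcp_to_grasp)
print(toolpose().round(3))
for n in('scene','top'):
    c=env.read_camera(n);save(n+'0',c);print(n,c['fx'],c['fy'],c['cx'],c['cy'],c['k1'],c['pose'].round(3))
    np.save(n+'0.npy',pts(c,c['pose']))
E
```

```text
pics
{'time_s': 0.0, 'joint_positions': array([ 1.23279344,  0.52202414, -0.03632607,  1.59998095,  0.02118566,
        1.02110546, -0.11279706]), 'qvel': array([-1.14797442e-03,  1.45266740e-03, -5.24291024e-04, -1.28121953e-03,
       -1.10054609e-03, -7.41322967e-04, -2.57290331e-05]), 'joint_efforts': array([-5.54605813e-04, -9.27127004e+01,  1.97942555e+00, -3.69936919e+01,
        1.78384571e-02,  8.05840886e-03,  1.62639617e-05]), 'ee_pos': array([ 0.1652643 , -0.602413  ,  0.23072912]), 'eef_rot': array([ 9.91049508e-01,  1.33493636e-01, -1.09756889e-04, -5.56006409e-04]), 'force': array([-0.37214425,  0.95414092,  0.06268952]), 'wrist_torque': array([ 0.0596423 , -0.02963606,  0.00111729]), 'gripper_force': 0.0, 'width': 0.08559735483116326}
0.0187
[[ 0.964  0.265 -0.     0.165]
 [ 0.265 -0.964  0.001 -0.602]
 [-0.    -0.001 -1.     0.231]
 [ 0.     0.     0.     1.   ]]
scene 378.782515757599 378.782515757599 253.9229206203457 197.56705893546828 -0.03255263436489024 [[-0.641 -0.595  0.486  0.152]
 [-0.768  0.498 -0.403  0.054]
 [-0.002 -0.631 -0.776  0.771]
 [ 0.     0.     0.     1.   ]]
top 461.36844137337795 461.36844137337795 254.21227260511662 196.29971470841923 0.060883344177714474 [[ 0.071 -0.975  0.212  0.356]
 [-0.997 -0.071  0.009 -0.289]
 [ 0.006 -0.212 -0.977  1.203]
 [ 0.     0.     0.     1.   ]]
```

View pics/scene0.png

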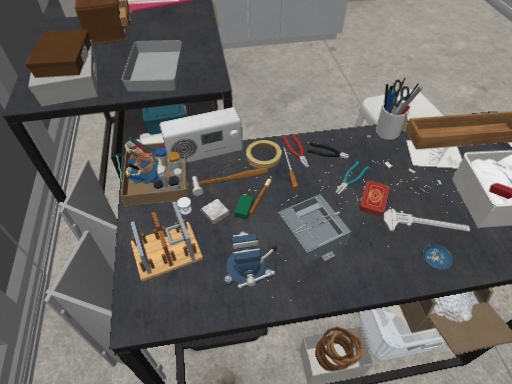

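View pics/top0.png

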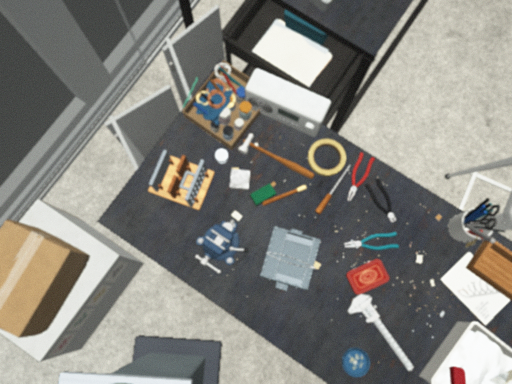

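Scene: rack with three plates at (165,245), vice at (248,262), box with tweezers across it at (314,222). In the top view the box is at (292,258), the rack at (182,180), the vice at (220,240).

Run:
```python
from h import *
P=np.load('top0.npy');c=cv2.imread('pics/top0.png')
for n,(u,v) in dict(box=(292,258),rack=(182,180),vice=(220,240),tin=(367,276),wax=(263,193)).items(): print(n,P[v,u].round(3))
Z=P[...,2]
x0,x1,y0,y1=140,330,140,300
a=cv2.resize(c[y0:y1,x0:x1],None,fx=4,fy=4,interpolation=cv2.INTER_CUBIC)[:600,:760]
cv2.imwrite('pics/t1.png',a)
S=np.load('scene0.npy');d=cv2.imread('pics/scene0.png')
a=cv2.resize(d[185:285,120:220],None,fx=5,fy=5,interpolation=cv2.INTER_CUBIC)
b=cv2.resize(d[185:265,270:360],None,fx=5,fy=5,interpolation=cv2.INTER_CUBIC)
cv2.imwrite('pics/s1.png',cv2.resize(np.hstack([a[:500],cv2.copyMakeBorder(b,0,100,0,0,0)]),(798,420)))
# box top plane
for nm,Q in(('top',P),('scene',S)):
    m=((Q[...,2]>.044)&(Q[...,2]<.058)).astype(np.uint8)
    n,l,st,ce=cv2.connectedComponentsWithStats(m)
    for i in range(1,n):
        if st[i,4]>40: q=Q[l==i];r=cv2.minAreaRect(q[:,:2].astype(np.float32)*1000);print(nm,st[i],q.mean(0).round(3),np.round(r[0]),np.round(r[1]),round(r[2],1))
```

```text
box [ 0.456 -0.383  0.056]
rack [ 0.634 -0.092  0.058]
vice [ 0.487 -0.202  0.066]
tin [ 0.429 -0.577  0.018]
wax [ 0.624 -0.301  0.02 ]
top [ 0  0 10 12 45] [1.091 0.44  0.05 ] [1091.  441.] [ 9. 39.] 67.3
top [232  83  14  17  93] [ 0.888 -0.219  0.054] [ 891. -222.] [40. 33.] 42.2
top [227  93   9  16  56] [ 0.863 -0.201  0.053] [ 861. -201.] [14. 42.] 78.4
top [246 100  59  28 120] [ 0.833 -0.321  0.051] [ 835. -317.] [171.   6.] 69.5
top [211 121  10   8  45] [ 0.792 -0.161  0.051] [ 792. -162.] [15. 23.] 0.6
top [223 125  11  12  90] [ 0.776 -0.197  0.053] [ 777. -197.] [26. 28.] 89.5
top [152 155  21  35  78] [ 0.653 -0.037  0.05 ] [651. -39.] [14. 95.] 70.5
top [453 215  15  25  56] [ 0.561 -0.789  0.052] [ 563. -792.] [63. 21.] 17.2
top [ 261  227   60   63 1209] [ 0.46  -0.37   0.052] [ 458. -379.] [119. 128.] 77.7
top [473 243  39  51 217] [ 0.465 -0.866  0.047] [ 463. -865.] [126.  64.] 20.3
top [495 242  17  14  61] [ 0.52  -0.901  0.047] [ 521. -901.] [46.  9.] 57.5
top [425 322  42  58 141] [ 0.271 -0.754  0.051] [ 271. -753.] [  4. 164.] 55.2
top [450 346  13  17  81]
[... 566 characters left out ...]
432 -0.935  0.046] [ 428. -970.] [287.  92.] 56.6
scene [176 135  66  19 228] [ 0.827 -0.343  0.051] [ 827. -347.] [186.  10.] 69.2
scene [155 148  15  17 105] [ 0.878 -0.224  0.053] [ 874. -219.] [34. 58.] 27.4
scene [168 156  13  10  56] [ 0.831 -0.237  0.052] [ 835. -239.] [34. 22.] 66.5
scene [457 165  55  54 290] [ 0.245 -0.748  0.051] [ 259. -752.] [ 64. 178.] 76.1
scene [168 176  12  11 102] [ 0.775 -0.199  0.052] [ 777. -199.] [28. 28.] 35.9
scene [152 180  12   9  72] [ 0.796 -0.163  0.05 ] [ 797. -164.] [23. 25.] 89.6
scene [ 278  194   73   60 1332] [ 0.457 -0.369  0.051] [ 458. -382.] [124. 130.] 77.8
scene [238 279  17   9  46] [ 0.437 -0.158  0.05 ] [ 437. -161.] [33. 13.] 49.3
```

View pics/t1.png

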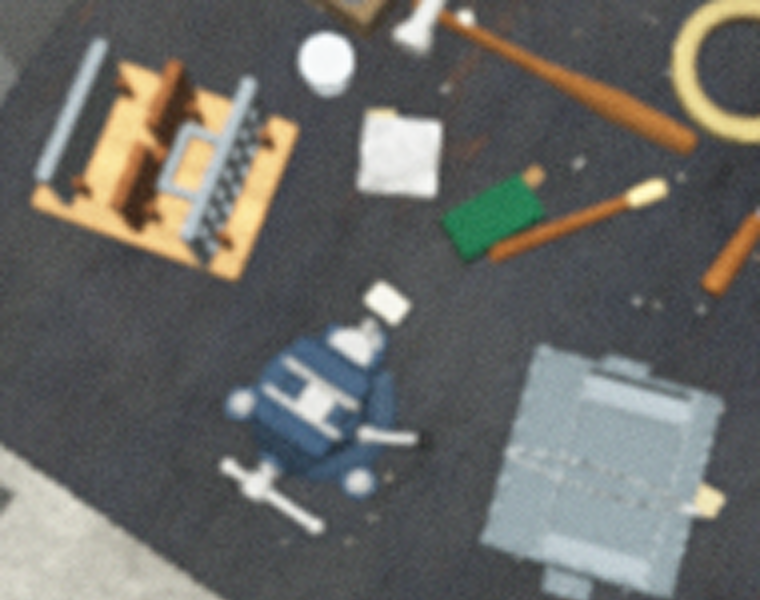

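View pics/s1.png

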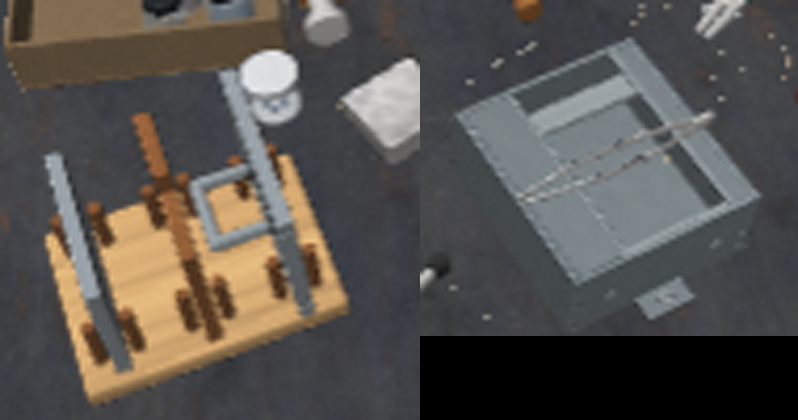

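The grate stands in the rack's right-hand slot (top-view crop (220,170)) with its handle facing left. The box's deep flange is on the left, and the tweezers run along the box's x axis at about (600,480). I'll move over the box and refine there.

```bash
python3 -m crank '[[341,-136,0,-62],[341,-136,0,-62],[341,-136,0,-62],[341,-136,0,-62],[341,-136,0,-62],[341,-136,0,-62],[341,-136,0,-62],[341,-136,0,-62],[341,-136,0,-62],[341,-136,0,-62],[341,-136,0,-62]]'
python3 - <<'E'
from h import *
T=toolpose();c=env.read_camera('wrist');save('w0',c);M=T@c['tool_from_camera'];np.save('w0.npy',pts(c,M));np.save('w0M.npy',M)
print(env.state()['time_s'],T.round(3),M.round(3))
P=np.load('w0.npy');
m=((P[...,2]>.044)&(P[...,2]<.056)&(abs(P[...,0]-.458)<.1)&(abs(P[...,1]+.38)<.1))
q=P[m];r=cv2.minAreaRect(q[:,:2].astype(np.float32)*1000);print('box',r,len(q))
# plates tops in rack
for nm in('top','scene'):
    Q=np.load(nm+'0.npy')
    m=((Q[...,2]>.075)&(Q[...,2]<.112)&(abs(Q[...,0]-.634)<.12)&(abs(Q[...,1]+.09)<.12)).astype(np.uint8)
    n,l,st,ce=cv2.connectedComponentsWithStats(m)
    for i in range(1,n):
        if st[i,4]>15: q=Q[l==i];r=cv2.minAreaRect(q[:,:2].astype(np.float32)*1000);print(nm,st[i],q.mean(0).round(3),q[:,2].max().round(3),np.round(r[0]),np.round(r[1]),round(r[2],1))
E
```

```text
time_s: 1.02
ee_pos: [0.4596, -0.3797, 0.2309]
eef_rot: [0.78, 0.626, 0.0, -0.0]
force: [-1.2, -0.3, 0.3]
width: 0.0853
gripper_force: 0.0
1.0667 [[ 0.216  0.976 -0.     0.46 ]
 [ 0.976 -0.216  0.001 -0.38 ]
 [ 0.001 -0.    -1.     0.231]
 [ 0.     0.     0.     1.   ]] [[ 0.976 -0.204 -0.071  0.478]
 [-0.216 -0.924 -0.314 -0.3  ]
 [-0.001  0.322 -0.947  0.374]
 [ 0.     0.     0.     1.   ]]
box ((459.25726318359375, -381.7939758300781), (120.71038055419922, 128.39002990722656), 77.91303253173828) 5210
top [149 150  18  37 196] [ 0.653 -0.033  0.087] 0.095 [654. -32.] [11. 95.] 74.1
top [176 155  11  19  96] [ 0.666 -0.091  0.091] 0.101 [668. -90.] [11. 45.] 75.4
top [185 160  21  43 229] [ 0.625 -0.13   0.099] 0.109 [ 626. -130.] [ 10. 108.] 73.4
top [168 175  11  19  97] [ 0.614 -0.076  0.091] 0.101 [615. -75.] [10. 44.] 75.0
top [214 224  11   5  30] [ 0.519 -0.197  0.088] 0.098 [ 519. -198.] [11. 23.] 4.3
scene [173 201  19  45 210] [ 0.618 -0.13   0.1  ] 0.106 [ 625. -132.] [  9. 109.] 73.5
scene [152 212  17  40 182] [ 0.636 -0.083  0.092] 0.097 [641. -85.] [  9. 101.] 73.7
scene [131 221  15  39 187] [ 0.65  -0.035  0.087] 0.092 [654. -36.] [ 9. 95.] 73.5
scene [231 236   9   6  24] [ 0.517 -0.195  0.095] 0.097 [ 518. -196.] [ 8. 20.] 0.1
```

View pics/w0.png

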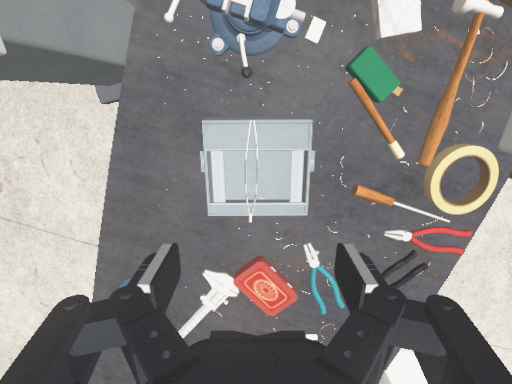

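The wrist picture shows the box at (258,168), and the tweezers run from (252,120) to (251,221), widest near (252,165).

Run:
```python
from h import *
c=env.read_camera('wrist');M=np.load('w0M.npy')
K=np.array([[c['fx'],0,c['cx']],[0,c['fy'],c['cy']],[0,0,1.]])
def ray(u,v,z):
    n=cv2.undistortPoints(np.array([[[u,v]]],float),K,np.array([c['k1'],0,0,0.]))[0,0]
    d=M[:3,:3]@np.r_[n,1];return M[:3,3]+d*(z-M[2,3])/d[2]
a,b=ray(252,120,.057),ray(251,221,.057);m=ray(252,166,.057)
print(a,b,m,(a+b)/2,np.linalg.norm(a-b),np.degrees(np.arctan2(*(a-b)[1::-1])))
T=toolpose()
for p in((a+b)/2,): print('tool shift',T[:3,:3].T@(p-T[:3,3])*1000)
Rm=T[:3,:3]
g=np.array([.6255,-.131,.104]);print('grate shift',Rm.T@(g-T[:3,3])*1000)
```

```text
[ 0.46604319 -0.32278655  0.057     ] [ 0.43714034 -0.44418041  0.057     ] [ 0.45425978 -0.37466081  0.057     ] [ 0.45159177 -0.38348348  0.057     ] 0.12478718715690015 76.60770393783018
tool shift [ -2.79230751  -5.20098928 173.95230544]
grate shift [281.82252236 108.6863572  126.78184819]
```

```bash
python3 -m crank '[[-3,-5,40,-1],[-3,-5,80,-1],[-3,-5,120,-1],[-3,-5,150,-1],[-3,-5,175,-1],[-3,-5,187,-1],[-3,-5,187,-1],[-3,-5,187,-1]]' 0.5
python3 -m crank '[[0,0,0,0],[0,0,0,0],[0,0,0,0],[0,0,0,0],[0,0,0,0],[0,0,0,0],[0,0,-5,0],[0,0,-20,0],[0,0,-50,0],[0,0,-50,0]]' 0
```

```text
time_s: 1.78
ee_pos: [0.4524, -0.3838, 0.0449]
eef_rot: [0.776, 0.631, -0.0, 0.0]
force: [-0.3, -0.1, 1.3]
width: 0.0426
gripper_force: 0.0
time_s: 2.62
ee_pos: [0.4546, -0.3845, 0.0995]
eef_rot: [0.775, 0.632, 0.001, 0.003]
force: [0.2, -0.9, 0.6]
width: 0.0132
gripper_force: 58.7
```

```bash
python3 -m crank '[[0,-35,0,0],[0,-70,0,0],[0,-100,0,0],[0,-110,20,0],[0,-110,50,0],[0,-110,75,0],[0,-110,86,0],[0,-110,89,0],[0,-110,89,0],[0,-110,89,0]]'
python3 -m crank '[[0,0,0,0],[0,0,0,0],[0,0,-1,0],[0,0,-20,0],[0,0,-60,0],[0,0,-100,0],[0,0,-140,0],[0,0,-180,0],[0,0,-210,0],[0,0,-210,0]]' 0.4
python3 - <<'E'
from h import *
T=toolpose();c=env.read_camera('wrist');cv2.imwrite('pics/w1.png',c['color']);print(T.round(3),env.state()['time_s'])
g=np.array([.6255,-.131,.104]);print('grate shift',T[:3,:3].T@(g-T[:3,3])*1000, np.degrees(np.arctan2(T[1,1],T[0,1])))
E
```

```text
time_s: 3.45
ee_pos: [0.3456, -0.3613, 0.0064]
eef_rot: [0.775, 0.632, 0.0, 0.001]
force: [-0.7, -0.6, 0.2]
width: 0.0134
gripper_force: 58.7
time_s: 4.28
ee_pos: [0.3467, -0.3624, 0.2214]
eef_rot: [0.775, 0.631, 0.0, 0.004]
force: [0.3, -0.2, 0.4]
width: 0.0345
gripper_force: 0.0
[[ 0.202  0.979  0.006  0.347]
 [ 0.979 -0.202 -0.006 -0.362]
 [-0.005  0.007 -1.     0.221]
 [ 0.     0.     0.     1.   ]] 4.3333
grate shift [283.67234332 225.40011995 117.62773644] -11.677289732066189
```

View pics/w1.png

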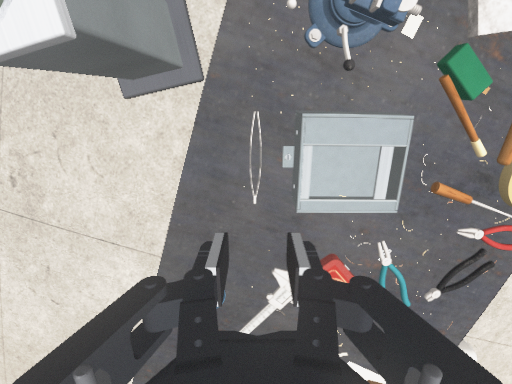

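The tweezers lie flat on the bench at (255,157), clear of the box. Next I go to the rack.

```bash
python3 -m crank '[[284,225,0,95],[284,225,0,95],[284,225,0,95],[284,225,0,95],[284,225,0,95],[284,225,0,95],[284,225,0,95],[284,225,0,95],[284,225,0,95],[284,225,0,95],[284,225,0,95],[284,225,0,95]]' 0.35
python3 -m crank '[[0,0,0,9],[0,0,0,9],[0,0,0,9],[0,0,0,9]]'
python3 - <<'E'
from h import *
T=toolpose();c=env.read_camera('wrist');save('w2',c);P=pts(c,T@c['tool_from_camera'])
s=env.state();print(s['joint_positions'].round(2),T.round(3),np.degrees(np.arctan2(T[1,1],T[0,1])))
m=((P[...,2]>.097)&(P[...,2]<.112)&(abs(P[...,0]-.6255)<.1)&(abs(P[...,1]+.13)<.06)).astype(np.uint8)
n,l,st,ce=cv2.connectedComponentsWithStats(m)
for i in range(1,n):
    if st[i,4]>40:
        q=P[l==i];r=cv2.minAreaRect(q[:,:2].astype(np.float32)*1000);p=np.r_[np.array(r[0])/1000,.104]
        print(st[i],r,q[:,2].max(),'shift',(T[:3,:3].T@(p-T[:3,3])*1000).round(1))
E
```

```text
time_s: 5.33
ee_pos: [0.6228, -0.127, 0.214]
eef_rot: [0.999, -0.036, -0.001, -0.0]
force: [-0.3, -0.1, -0.4]
width: 0.03
gripper_force: 0.0
time_s: 5.67
ee_pos: [0.6224, -0.1281, 0.2147]
eef_rot: [0.994, -0.111, -0.0, 0.0]
force: [-0.4, -0.4, -0.1]
width: 0.03
gripper_force: 0.0
[ 0.16  0.56 -0.08  1.58  0.05  1.   -1.73] [[ 0.975 -0.221 -0.001  0.622]
 [-0.221 -0.975  0.    -0.128]
 [-0.001  0.    -1.     0.215]
 [ 0.     0.     0.     1.   ]] -102.74522225716753
[ 252  123   16  108 1011] ((627.6867065429688, -132.11045837402344), (8.970621109008789, 108.15138244628906), 73.63143920898438) 0.10632435733498624 shift [  6.2   2.8 110.7]
```

```bash
python3 -m crank '[[5,3,30,4],[5,3,60,4],[5,3,85,4],[5,3,105,4],[5,3,122,4],[5,3,134,4],[5,3,138,4],[5,3,138,4]]'
python3 -m crank '[[0,0,0,0],[0,0,0,0],[0,0,0,0],[0,0,0,0],[0,0,0,0],[0,0,0,0]]' 0
```

```text
time_s: 6.38
ee_pos: [0.6265, -0.1323, 0.0766]
eef_rot: [0.989, -0.146, -0.001, -0.0]
force: [-0.0, 1.1, 0.6]
width: 0.0301
gripper_force: 0.0
time_s: 6.88
ee_pos: [0.6276, -0.1323, 0.0785]
eef_rot: [0.989, -0.147, 0.001, -0.0]
force: [-0.4, 0.6, 8.1]
width: 0.0083
gripper_force: 59.4
```

```bash
python3 -m crank '[[0,0,-8,0],[0,0,-25,0],[0,0,-50,0],[0,0,-80,0],[0,0,-110,0],[0,0,-135,0],[0,0,-148,0],[0,0,-150,0],[0,0,-150,0],[0,0,-150,0]]'
python3 - <<'E'
from h import *
T=toolpose();c=env.read_camera('wrist');save('w3',c);print(T.round(3))
a=np.radians(77.9);bx=np.array([np.cos(a),np.sin(a),0]);by=np.array([-bx[1],bx[0],0])
b=np.array([.459,-.381,0]);p=b+.013*bx;p[2]=.2
print('shift',(T[:3,:3].T@(p-T[:3,3])*1000).round(1),np.degrees(np.arctan2(T[1,1],T[0,1])))
sc=env.read_camera('scene');save('s3',sc)
E
```

```text
time_s: 7.72
ee_pos: [0.6263, -0.1322, 0.2264]
eef_rot: [0.989, -0.147, -0.001, 0.0]
force: [0.4, 0.4, -3.3]
width: 0.0082
gripper_force: 58.9
[[ 0.957 -0.29  -0.001  0.626]
 [-0.29  -0.957  0.    -0.132]
 [-0.001  0.    -1.     0.226]
 [ 0.     0.     0.     1.   ]]
shift [-89.  273.7  26.5] -106.86174466536154
```

View pics/s3.png

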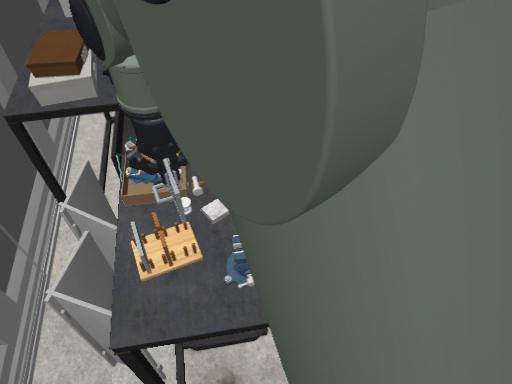

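The grate is held upright at (172,185) with its handle to the left, and the other two plates are still in the rack. I'll carry it over the box.

```bash
python3 -m crank '[[-11,34,0,-1],[-22,68,0,-2],[-34,104,0,-3],[-45,140,0,-4],[-57,176,0,-5],[-69,212,0,-5],[-80,246,0,-5],[-87,268,0,-5],[-89,274,0,-5],[-89,274,0,-5],[-89,274,0,-5],[-89,274,0,-5]]'
python3 - <<'E'
from h import *
T=toolpose();c=env.read_camera('wrist');save('w4',c);P=pts(c,T@c['tool_from_camera']);print(T.round(3))
m=((P[...,2]>.046)&(P[...,2]<.056)&(abs(P[...,0]-.459)<.1)&(abs(P[...,1]+.381)<.1)).astype(np.uint8)
q=P[m>0];r=cv2.minAreaRect(q[:,:2].astype(np.float32)*1000);print(r,len(q))
E
```

```text
time_s: 8.82
ee_pos: [0.4631, -0.3673, 0.2268]
eef_rot: [0.995, -0.102, -0.0, -0.0]
force: [0.2, 0.5, -2.9]
width: 0.0076
gripper_force: 59.3
[[ 0.979 -0.204 -0.     0.463]
 [-0.204 -0.979  0.001 -0.367]
 [-0.    -0.001 -1.     0.227]
 [ 0.     0.     0.     1.   ]]
((458.9399108886719, -382.32269287109375), (120.47058868408203, 128.56973266601562), 77.96700286865234) 4613
```

View pics/w4.png

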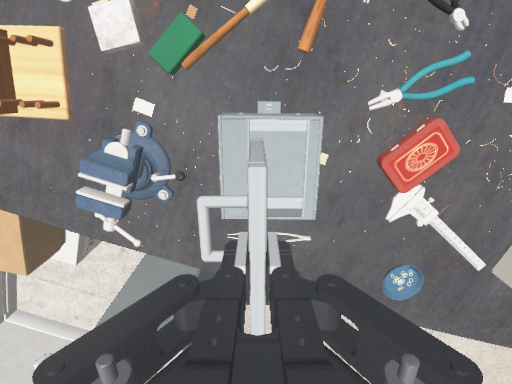

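The box is at (270,165) with the upright grate above it, in line with the opening. I'll lower it inside.

```bash
python3 -m crank '[[0,2,30,0],[0,2,60,0],[0,2,85,0],[0,2,105,0],[0,2,118,0],[0,2,126,0],[0,2,129,0],[0,2,129,0],[0,2,129,0]]'
python3 -m crank '[[0,0,2,0],[0,0,4,0],[0,0,6,0],[0,0,7,0],[0,0,7,0]]'
```

```text
time_s: 9.62
ee_pos: [0.4624, -0.3706, 0.099]
eef_rot: [0.995, -0.103, 0.0, 0.0]
force: [0.1, 0.1, -3.3]
width: 0.0078
gripper_force: 59.2
time_s: 10.03
ee_pos: [0.4617, -0.3706, 0.0911]
eef_rot: [0.995, -0.103, -0.0, -0.0]
force: [-0.7, 0.5, -3.9]
width: 0.008
gripper_force: 59.3
```

```bash
python3 -m crank '[[0,0,1,0],[0,0,2,0],[0,0,2.5,0],[0,0,2.5,0]]'
```

```text
time_s: 10.37
ee_pos: [0.4618, -0.3715, 0.0903]
eef_rot: [0.995, -0.104, 0.0, 0.001]
force: [-7.5, 1.8, 23.1]
width: 0.0078
gripper_force: 62.7
```

```bash
python3 -m crank '[[0,0,-1,0],[0,0,-2,0],[0,0,-2,0],[0,0,-2,0],[0,5,-2,0],[0,10,-2,0],[0,14,-2,0],[0,18,-2,0],[0,22,-2,0],[0,26,-2,0],[0,27,-2,0],[0,27,-2,0]]' 0.35
python3 - <<'E'
from h import *
T=toolpose();c=env.read_camera('wrist');save('w5',c);print(T.round(3))
E
```

```text
time_s: 11.37
ee_pos: [0.456, -0.3976, 0.0908]
eef_rot: [0.995, -0.104, -0.0, 0.0]
force: [-0.4, 0.2, 0.1]
width: 0.0301
gripper_force: 0.4
[[ 0.978 -0.206 -0.     0.456]
 [-0.206 -0.978 -0.    -0.398]
 [-0.     0.    -1.     0.091]
 [ 0.     0.     0.     1.   ]]
```

View pics/w5.png

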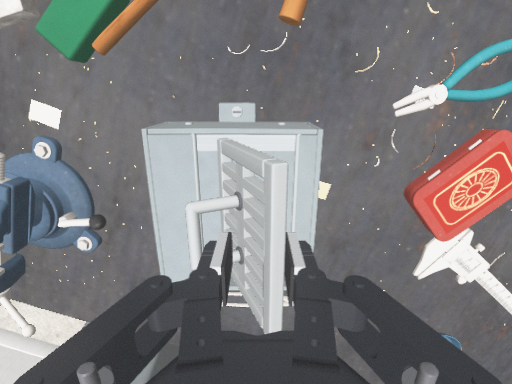

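The grate now leans right inside the opening: its top edge is at u≈277 and its lower edge at u≈222, with the handle up and to the left. I'll widen the fingers and follow it down.

```bash
python3 -m crank '[[0,0,4,0],[0,0,8,0],[0,0,12,0],[0,0,16,0],[0,0,18,0],[0,0,18,0]]' 0.65
python3 -m crank '[[0,0,2,0],[0,0,5,0],[0,2,7,0],[0,3,7,0],[0,3,7,0],[0,3,7,0]]' 1
python3 - <<'E'
from h import *
T=toolpose();c=env.read_camera('wrist');save('w6',c);print(T.round(3))
P=pts(c,T@c['tool_from_camera']);a=np.radians(78)
B=np.array([[np.cos(a),np.sin(a),0],[-np.sin(a),np.cos(a),0],[0,0,1]])
np.save('w6b.npy',(P-[.459,-.382,0])@B.T)
E
```

```text
time_s: 11.92
ee_pos: [0.4572, -0.3959, 0.0734]
eef_rot: [0.995, -0.103, 0.0, -0.001]
force: [-3.4, 8.0, 26.5]
width: 0.0555
gripper_force: 13.0
time_s: 12.42
ee_pos: [0.4555, -0.4001, 0.0656]
eef_rot: [0.995, -0.103, -0.0, -0.0]
force: [-0.2, -0.0, 0.3]
width: 0.085
gripper_force: 0.0
[[ 0.979 -0.206 -0.     0.456]
 [-0.206 -0.979  0.    -0.4  ]
 [-0.    -0.    -1.     0.066]
 [ 0.     0.     0.     1.   ]]
```

View pics/w6.png

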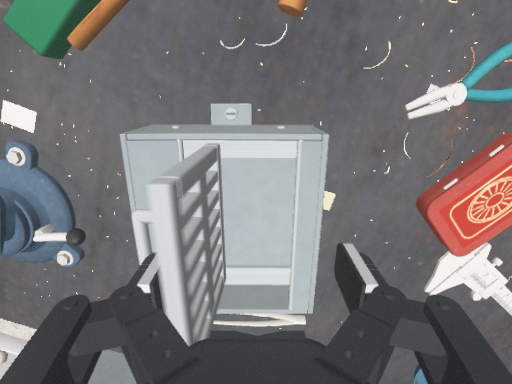

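It tipped left instead and now leans on the deep-flange side: its top edge is at u≈155–190, its bottom at u≈220, and the handle is at (143,235). I'll get the geometry before acting.

Run:
```python
import numpy as np
P=np.load('w6b.npy')*1000
for v in (190,220,240,255,270,285):
    print(v,[(u,*P[v,u].round().astype(int)) for u in range(128,232,6)])
```

```text
190 [(128, np.int64(59), np.int64(-30), np.int64(53)), (134, np.int64(55), np.int64(-30), np.int64(53)), (140, np.int64(51), np.int64(-31), np.int64(55)), (146, np.int64(21), np.int64(-52), np.int64(116)), (152, np.int64(18), np.int64(-52), np.int64(116)), (158, np.int64(16), np.int64(-52), np.int64(117)), (164, np.int64(14), np.int64(-52), np.int64(116)), (170, np.int64(13), np.int64(-51), np.int64(113)), (176, np.int64(12), np.int64(-49), np.int64(109)), (182, np.int64(12), np.int64(-47), np.int64(102)), (188, np.int64(16), np.int64(-38), np.int64(77)), (194, np.int64(13), np.int64(-38), np.int64(76)), (200, np.int64(10), np.int64(-38), np.int64(75)), (206, np.int64(9), np.int64(-34), np.int64(64)), (212, np.int64(11), np.int64(-24), np.int64(35)), (218, np.int64(7), np.int64(-24), np.int64(34)), (224, np.int64(7), np.int64(-13), np.int64(4)), (230, np.int64(2), np.int64(-13), np.int64(4))]
220 [(128, np.int64(89), np.int64(14), np.int64(1)), (134, np.int64(49), np.int64(-19), np.int64(72)), (140, np.int64(46), np.int64(-19), np.int64(72)), (146, np.int64(42), np.int64(-19), np.int
[... 3582 characters left out ...]
t64(117)), (152, np.int64(24), np.int64(-11), np.int64(116)), (158, np.int64(23), np.int64(-7), np.int64(112)), (164, np.int64(18), np.int64(-11), np.int64(117)), (170, np.int64(16), np.int64(-11), np.int64(117)), (176, np.int64(13), np.int64(-12), np.int64(117)), (182, np.int64(12), np.int64(-9), np.int64(113)), (188, np.int64(14), np.int64(3), np.int64(98)), (194, np.int64(12), np.int64(4), np.int64(97)), (200, np.int64(12), np.int64(16), np.int64(82)), (206, np.int64(10), np.int64(20), np.int64(77)), (212, np.int64(9), np.int64(30), np.int64(64)), (218, np.int64(8), np.int64(42), np.int64(49)), (224, np.int64(7), np.int64(60), np.int64(25)), (230, np.int64(2), np.int64(60), np.int64(25))]
```

The grate stands almost upright: its pivot is near x=6 mm, its top at x=12–21 mm and its handle bar at x≈46 mm. It was simply not pushed past balance. I'll narrow the fingers to 34 mm with the left one inside the handle loop and push further right.

```bash
python3 -m crank '[[0,0,-6,0],[0,0,-12,0],[0,0,-18,0],[0,0,-18,0],[0,0,-18,0],[0,0,-18,0],[0,4,-18,0],[0,8,-18,0],[0,12,-18,0],[0,16,-18,0],[0,17,-18,0],[0,17,-18,0]]' 0.4
cat >> h.py <<'E'
def boxpts(name,tag):
    T=toolpose();c=env.read_camera('wrist');save(tag,c)
    a=np.radians(78);B=np.array([[np.cos(a),np.sin(a),0],[-np.sin(a),np.cos(a),0],[0,0,1]])
    print('tcp box',((T[:3,3]-[.459,-.382,0])@B.T*1000).round(1))
    return (pts(c,T@c['tool_from_camera'])-[.459,-.382,0])@B.T*1000
def prof(Q,y0=-50,y1=-28):
    # profile of the highest surface along box x in a y band beyond the fingers
    m=(Q[...,1]>y0)&(Q[...,1]<y1)&(abs(Q[...,0])<110)&(Q[...,2]<150)
    q=Q[m];b=np.round(q[:,0]/6)*6
    print([(int(k),int(np.median(q[b==k,2])),int(np.percentile(q[b==k,2],97))) for k in np.unique(b)])
E
python3 - <<'E'
from h import *
Q=boxpts('wrist','w7');prof(Q)
E
```

```text
time_s: 13.47
ee_pos: [0.4519, -0.4172, 0.0837]
eef_rot: [0.995, -0.104, -0.0, 0.0]
force: [-1.2, -1.6, 1.3]
width: 0.0343
gripper_force: 1.2
tcp box [-36.   -0.4  83.7]
[(-108, 0, 1), (-102, 0, 1), (-96, 0, 1), (-90, 0, 1), (-84, 0, 1), (-78, 0, 1), (-72, 0, 1), (-66, 0, 1), (-60, 52, 53), (-54, 95, 97), (-48, 98, 100), (-42, 94, 97), (-36, 84, 90), (-30, 77, 82), (-24, 69, 75), (-18, 64, 68), (-12, 57, 61), (-6, 49, 53), (0, 40, 46), (6, 35, 39), (12, 31, 33), (18, 5, 25), (24, 50, 53), (30, 51, 53), (36, 51, 53), (42, 52, 53), (48, 52, 53), (54, 52, 53), (60, 52, 53), (90, 0, 1), (96, 0, 1), (102, 0, 1), (108, 0, 1)]
```

It is now past balance, leaning right at about 0.88 rad with its top edge on the right finger. I'll follow it down.

```bash
python3 -m crank '[[0,3,3,0],[0,6,7,0],[0,9,11,0],[0,12,14,0],[0,15,17,0],[0,18,19,0],[0,20,21,0],[0,22,22,0],[0,22,22,0],[0,22,22,0]]'
python3 - <<'E'
from h import *
Q=boxpts('wrist','w8');prof(Q)
E
```

```text
time_s: 14.35
ee_pos: [0.4477, -0.4381, 0.0618]
eef_rot: [0.995, -0.103, 0.0, -0.0]
force: [-0.2, 0.2, -0.3]
width: 0.0341
gripper_force: 0.0
tcp box [-57.2  -0.6  61.8]
[(-108, 0, 1), (-102, 0, 1), (-96, 0, 1), (-90, 0, 1), (-84, 0, 1), (-78, 0, 1), (-72, 71, 75), (-66, 74, 76), (-60, 70, 73), (-54, 67, 69), (-48, 63, 66), (-42, 60, 63), (-36, 56, 59), (-30, 54, 56), (-24, 51, 53), (-18, 47, 49), (-12, 44, 46), (-6, 40, 43), (0, 35, 39), (6, 35, 36), (12, 32, 34), (18, 24, 25), (24, 50, 53), (30, 51, 53), (36, 51, 53), (42, 52, 53), (48, 52, 53), (54, 52, 53), (60, 52, 53), (96, 1, 1), (102, 0, 1), (108, 0, 1)]
```

It is propped at about 0.53 rad with its lower edge near x≈10 mm. Pushing the upper edge left will slide it under the deep flange.

```bash
python3 -m crank '[[0,-3,1,0],[0,-6,2,0],[0,-9,3,0],[0,-12,5,0],[0,-15,6,0],[0,-18,7,0],[0,-21,8,0],[0,-23,8,0],[0,-23,8,0],[0,-23,8,0]]'
python3 - <<'E'
from h import *
Q=boxpts('wrist','w9');prof(Q)
E
```

```text
time_s: 15.23
ee_pos: [0.4525, -0.4155, 0.0539]
eef_rot: [0.995, -0.103, 0.0, -0.0]
force: [-0.3, -0.1, -0.0]
width: 0.0342
gripper_force: 0.0
tcp box [-34.1  -0.6  53.9]
[(-108, 0, 1), (-102, 0, 1), (-96, 0, 1), (-90, 0, 1), (-84, 0, 1), (-78, 0, 1), (-72, 0, 1), (-66, 0, 0), (-60, 52, 53), (-54, 52, 53), (-48, 62, 63), (-42, 61, 62), (-36, 58, 60), (-30, 56, 58), (-24, 54, 56), (-18, 51, 53), (-12, 49, 51), (-6, 47, 49), (0, 45, 47), (6, 43, 45), (12, 41, 43), (18, 38, 40), (24, 49, 53), (30, 51, 53), (36, 52, 53), (42, 52, 53), (48, 52, 53), (54, 52, 53), (60, 52, 53), (90, 0, 0), (96, 0, 1), (102, 0, 1), (108, 0, 1)]
```

```bash
python3 -m crank '[[0,-3,0,0],[0,-6,0,0],[0,-8,0,0],[0,-10,0,0],[0,-12,0,0],[0,-12,0,0],[0,-12,0,0]]'
python3 - <<'E'
from h import *
Q=boxpts('wrist','w10');prof(Q)
E
```

```text
time_s: 15.87
ee_pos: [0.4549, -0.4042, 0.0539]
eef_rot: [0.995, -0.103, 0.0, 0.0]
force: [-0.5, -1.1, 1.0]
width: 0.0337
gripper_force: 0.7
tcp box [-22.6  -0.6  53.9]
[(-108, 0, 1), (-102, 0, 1), (-96, 0, 1), (-90, 0, 1), (-84, 0, 1), (-78, 0, 1), (-72, 0, 1), (-60, 52, 53), (-54, 52, 53), (-48, 52, 53), (-42, 50, 53), (-36, 32, 34), (-30, 33, 34), (-24, 32, 33), (-18, 32, 34), (-12, 32, 34), (-6, 32, 34), (0, 32, 33), (6, 32, 34), (12, 32, 34), (18, 32, 34), (24, 49, 52), (30, 51, 53), (36, 52, 53), (42, 52, 53), (48, 52, 53), (54, 52, 53), (60, 52, 53), (90, 0, 1), (96, 0, 1), (102, 0, 1), (108, 0, 1)]
```

The grate is flat on the ledges (upper face at 33 mm, right edge near x≈-38). I'll rise, centre on the handle bar and pinch it.

```bash
python3 -m crank '[[0,2,-2,0],[0,2,-20,0],[0,2,-40,0],[0,-15,-40,0],[0,-30,-40,0],[0,-30,-40,0],[0,-30,-40,0]]'
python3 - <<'E'
from h import *
Q=boxpts('wrist','w11')
m=(Q[...,2]>60)&(Q[...,2]<72)&(abs(Q[...,0])<60)&(abs(Q[...,1])<45);q=Q[m];print(len(q),q.min(0),q.max(0),np.median(q,0))
m=(Q[...,2]>64)&(Q[...,2]<70)&(abs(Q[...,0])<60)&(abs(Q[...,1])<45);q=Q[m];print(cv2.minAreaRect(q[:,:2].astype(np.float32)))
E
```

```text
time_s: 16.5
ee_pos: [0.4614, -0.3731, 0.0935]
eef_rot: [0.995, -0.102, -0.0, -0.0]
force: [-0.5, -0.5, -0.0]
width: 0.0343
gripper_force: 0.0
tcp box [ 9.1 -0.5 93.5]
745 [  6.08592432 -24.56674395  60.02832875] [14.01352453 22.55965877 68.93639697] [ 9.75830401 -3.01134402 66.49879907]
((10.174712181091309, -0.8817653656005859), (7.842922687530518, 46.910221099853516), 0.42308974266052246)
```

```bash
python3 -m crank '[[0,-1,10,0],[0,-1,20,0],[0,-1,30,0],[0,-1,37,0],[0,-1,37,0],[0,-1,37,0]]'
python3 -m crank '[[0,0,0,0],[0,0,0,0],[0,0,0,0],[0,0,0,0],[0,0,0,0],[0,3,0,0],[0,7,0,0],[0,11,0,0],[0,15,0,0],[0,18,0,0],[0,19,0,0],[0,19,0,0]]' 0
python3 -m crank '[[0,1,0,0],[0,2,0,0],[0,2,0,0],[0,2,0,0]]'
```

```text
time_s: 17.05
ee_pos: [0.4608, -0.3735, 0.056]
eef_rot: [0.995, -0.103, -0.001, -0.0]
force: [0.2, 0.8, 0.6]
width: 0.0341
gripper_force: 0.0
time_s: 18.05
ee_pos: [0.4583, -0.3911, 0.0573]
eef_rot: [0.995, -0.103, 0.001, -0.001]
force: [1.2, 8.5, 8.1]
width: 0.0051
gripper_force: 59.6
time_s: 18.38
ee_pos: [0.4582, -0.3912, 0.0573]
eef_rot: [0.995, -0.102, 0.0, -0.002]
force: [1.4, 18.2, 14.1]
width: 0.0049
gripper_force: 60.3
```

```bash
python3 -m crank '[[0,0,0,0],[0,0,0,0],[0,0,0,0],[0,0,0,0],[0,0,-10,0],[0,0,-30,0],[0,0,-60,0],[0,0,-100,0],[0,0,-140,0],[0,0,-160,0],[0,0,-160,0],[0,0,-160,0]]' 0.4
python3 - <<'E'
from h import *
Q=boxpts('wrist','w12');prof(Q)
m=(Q[...,2]>63)&(Q[...,2]<71)&(abs(Q[...,0])<60)&(abs(Q[...,1])<45);q=Q[m];print(len(q),cv2.minAreaRect(q[:,:2].astype(np.float32)))
m=(Q[...,2]>29)&(Q[...,2]<37)&(abs(Q[...,0])<60)&(abs(Q[...,1])<58);q=Q[m];print(cv2.minAreaRect(q[:,:2].astype(np.float32)))
A=np.c_[q[:,:2],np.ones(len(q))];print(np.linalg.lstsq(A,q[:,2],rcond=None)[0])
m=(Q[...,2]>44)&(Q[...,2]<56)&(abs(Q[...,0])<70)&(abs(Q[...,1])<70);print('box',cv2.minAreaRect(Q[m][:,:2].astype(np.float32)))
E
```

```text
time_s: 19.38
ee_pos: [0.4572, -0.3946, 0.2187]
eef_rot: [0.995, -0.104, 0.001, 0.001]
force: [-0.1, 0.1, -0.3]
width: 0.0342
gripper_force: 0.0
tcp box [-12.7  -0.8 218.7]
[(-108, 0, 1), (-102, 0, 1), (-96, 0, 1), (-90, 0, 1), (-84, 0, 1), (-78, 0, 1), (-72, 0, 1), (-66, 0, 1), (-60, 51, 53), (-54, 52, 53), (-48, 52, 53), (-42, 33, 53), (-36, 32, 33), (-30, 32, 33), (-24, 32, 33), (-18, 32, 33), (-12, 32, 34), (-6, 32, 34), (0, 32, 34), (6, 32, 34), (12, 32, 33), (18, 32, 34), (24, 33, 52), (30, 52, 53), (36, 52, 53), (42, 52, 53), (48, 52, 53), (54, 52, 53), (60, 52, 53), (72, 0, 1), (78, 0, 1), (84, 0, 1), (90, 0, 1), (96, 0, 1), (102, 0, 1), (108, 0, 1)]
280 ((-10.395501136779785, -1.0322761535644531), (46.46151351928711, 6.88599157333374), 89.69990539550781)
((-8.844884872436523, -0.8816757202148438), (108.13691711425781, 70.201171875), 89.56957244873047)
[-1.63447529e-03  6.56284948e-05  3.26836250e+01]
box ((-0.18878555297851562, 0.08661651611328125), (128.30906677246094, 120.53204345703125), 89.99479675292969)
```

View pics/w12.png

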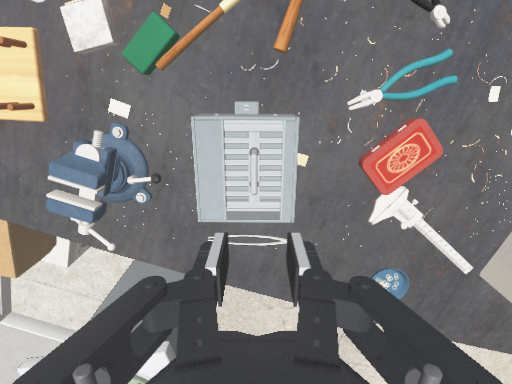

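The grate lies flat and home, with its handle at (254,170), which is x=-10.4 mm in the box. The tweezers are on the bench at (258,240) and the gripper is clear.

```bash
python3 -c "
from bench import env
print(env.sign_off())"
```

```text
the job is handed in; nothing more can be done
None
```

The job is handed in at about 19.4 s of robot time: at the last look the grate lay flat on the ledges at x ≈ -10.4 mm of the box, fully home against the wall under the shallow flange, the tweezers lay on the bench beside the box, and the robot touched nothing.

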